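# Door interlock test on a sample cabinet with a tester pen

### The job

Test the door interlock of the small sample cabinet: first push its open door shut until it snaps home on its catch. Then take the tester pen out of its stand and press its sprung tip lightly on the round steel contact disc on the cabinet's sloping hood, inside the dark ring, with the pen square to the slope and the tip pushed partly in (neither slack nor bottomed). Finish while holding the pen there, still gripped and pressed on the disc with the door shut; leave the other things where they are.

Things in the scene. Friction and masses are not known exactly. Their poses are not given: they have to be found in the camera images.
- cabinet: Fixed white sheet-metal sample cabinet, 130 mm deep, 165 mm wide, top 106 mm above the work surface; on top, set back 30 mm or more from the front, a grey hood up to 146 mm high with a sloping face. Origin: centre of its underside; z up, x from its front (door side) to its back, y along the front towards the hinge. The front looks roughly to the robot's right (-y).
- cabinet_door (a joint): Hinge of the cabinet's door, rad: 0 = shut and seated, grows as it opens (stop at 1.4). It starts 0.5 to 0.9 open and stays where it is left. A sprung ball catch resists from about 0.09 rad, needs about 3 to 6 N near the free edge, and once past about 0.04 rad it draws the door home to 0 and keeps it there.
- door_hinge (a point): Point on the upright hinge line, 56 mm above the work surface, at the door's inner face. Frame turns with the door: z up, x through the door into the cabinet, -y along the panel to the free edge. The hinge is at the end of the front nearest the robot; seen from above the door opens clockwise. Panel: 155 mm long, 90 mm high (11 to 101 mm above the surface), 10 mm thick.
- door_push (a point): Point on the door's outer face, 115 mm from the hinge line, half-way up (56 mm above the surface): a good place to push. Frame as door_hinge: x is the push direction, z up. Further out at the free edge, 146 to 152 mm from the hinge line, a pull lip 50 mm high stands out 11 mm from the outer face.
- pen_grip (a point): Middle of the tester pen's square handle: 22 x 22 mm, flat sides square to the pen's x and y, 66 mm long. z runs from tip to top. Pen top is 37 mm above this point. Below: a 30 mm wide collar from 33 to 39 mm below this point, a 16 mm nose, and the tip end 91 mm below. It starts upright, hung by its collar in the stand.
- tip_end (a point): Outer end of the pen's sprung tip (brass rod, 6 mm thick, round end), on the pen's axis; frame parallel to the pen's (z from tip to top).
- tester_pen: The whole tester pen, about 128 mm long and 0.12 kg. Origin on its axis where the tip ends when fully out; z from tip to top.
- pen_tip (a joint): How far the sprung tip is pushed into the pen, m: 0 = fully out, 0.008 = bottomed. The spring starts at 0.6 N and adds 0.6 N per mm (3 N at 4 mm).
- pen_stand: Fixed stand of the pen: grey block 56 x 56 mm, 92 mm high, with a 64 mm square foot plate and an upright 20 mm hole. Origin: centre of its underside, z up. The pen must rise 55 mm to leave it. A block with three pointed burnishers (60 x 24 x 92 mm) stands nearby and trades places with it: not the pen.
- contact_disc: Steel contact disc on the hood's sloping face: 22 mm in diameter, 1.5 mm thick, inside a dark ring of 33 mm outer diameter. Origin: centre of its underside; axes as point spot.
- spot (a point): Centre of the disc's upper face, about 133 mm above the work surface. z points straight out of the slope: it leans 20 degrees from vertical towards the cabinet's door side. x points up the slope.
- glaze_a: Small pigment jar with dark lid, 47 mm wide, 61 mm high; bystander. Origin: centre of its underside.
- glaze_b: Small pigment jar with dark lid, 47 mm wide, 57 mm high, near the kiln; bystander. Origin: centre of its underside.
- dropper: White dropper bottle, 31 mm wide, 66 mm high, near the kiln; bystander. Origin: centre of its underside.
There are look-alikes about, which are no part of the job. Leave any red look-alike of the tester_pen alone.

How it is judged:
By the outcome, as a careful person would: the job done as asked, in the order asked, and still so for the second after the job is handed in, while the arm keeps its last pose, push and grip.
It also fails if it takes over 58 s, if anything falls off the work surface, if the arm or the gripper's body presses on something with over 40 N, if the wrist force passes 120 N, or if a joint passes its speed limit or range.

### The arm

A 7-joint arm with a two-finger parallel gripper is mounted at the origin on a cart in front of the work surface, level with it; the furniture and walls round the work are solid. World frame = base frame: x ahead of the robot, y to its left, z up, the work surface at z = 0. Lengths are in m, angles in rad, forces in N, time in s.
With the tool pointing down it reaches from about 0.4 to 0.85 m from the base axis. Payload 6.9 kg.
Tool frame: the origin (TCP) lies between the finger pads; the fingertips stand 8 mm ahead of it and the grasp point (between the pads) lies 11 mm behind it; z points along the fingers, y is the direction in which the jaws open and shut (so a half turn about z gives the same grasp; the last joint's range is limited). The gripper opens to 85 mm and grips with 20 to 120 N. Pads are 22 mm wide; open, the fingers measure 114 mm over their backs; the gripper's body (76 mm by 85 mm) begins 54 mm behind the grasp point. The pads swing forward as they close: fully open they stand 13 mm farther back than shut.
Start: joints at [-1.143, 0.507, -0.238, 1.5, 0.126, 1.149, -0.155], TCP at [0.198, 0.593, 0.239] pointing down, gripper open.
Joint ranges: [-3.08, 3.08], [-0.24, 2.05], [-1.43, 1.35], [0, 2.5], [-1.52, 4.66], [0.17, 1.96], [-2.89, 2.89]. Speed limits (rad/s): [2.39, 2.39, 3.14, 3.14, 3.14, 3.14, 3.14].

### API

Orientations are given as a unit quaternion [w, x, y, z].
In Python, from bench import * gives the robot as it stands.
- The arm moves only by the tool send_rows, never from a script. Its argument "commands" is a list of rows, each a list of 3 entries, a list of its own where there are three numbers: the shift along the tool's x, y, z in cm, then the turn, a rotation vector about the tool's x, y, z in degrees, then the gripper's target within -1 to 1 (shut at 1, half-way at 0, fully open at -1). A call has 1 to 20 rows; each row is the pose to reach, as a shift and turn from the pose commanded when the call began, along the tool's axes at that moment; what a row does not reach only later rows make up. A row lasts 1/12 s, in which the tool goes at most 41.7 mm and 7.16 degrees, less where a joint would pass 70% of its speed; a pose out of reach is approached as far as the arm can. A call with a gripper value outside its range is refused whole. The fingers move at their own pace and stop on an object; "squeeze" is the grip in N (left out, the last holds). Time passes only in rows, so rows that repeat a pose let the fingers close. It gives the time, the measured TCP pose, the force and the opening at its end, in the units of the state.
- get_state(): the state, without advancing time (a new reading comes with each control period).
- grab_frame(name): name is "scene" or "top" or "wrist"; returns the picture (400x640x3 uint8, red, green, blue); there is no depth.
- camera_info(name): a dict with "fx", "fy", "cx", "cy" (pixels), "cam_to_world" (4x4, takes a point from camera to world coordinates). Camera axes: x right, y down, z forward; pixel columns grow to the right and rows downward; lengths in m; the calibration is good to about 2 mm. A picture is of the moment at which its call begins: read the wrist's pose just before it. camera_info takes no time and is no camera call; for the wrist camera it gives the pose at the moment of the call.
- job_done(): hands the job in, once; it reports no verdict.
Trained networks look in the newest picture that a camera, given by its name, has taken for a name from the list of things; names that differ only in an ending like _2 or _b are one class to them, and where a whole thing is asked for, a point or a joint stands for the part that bears it (a point fixed in the world has none). Each returns a list of dicts, best first, with "conf" (0 to 1); they miss things now and then, are a little off and sometimes report something else, mostly with a low value. They report only what shows in the picture. A call takes as long as a camera call. They do not tell look-alikes from the thing itself.
- masks_of(camera, label): "pixels" (400x640 bool, what is visible of it) and "at" ([column, row] in pixels, amid what is visible of it).
- spot_point(camera, label): "at" ([column, row] in pixels: a listed point, or the origin of a listed thing).
The state is a dict: "clock": time; "q": joint angles; "qvel": joint speeds; "joint_torque": joint torques, N m; "position": TCP position; "tcp_rot": TCP orientation; "force": force on the tool from outside, world axes, zero at the start; "ft_torque": the same for the moment, N m; "opening": opening from 0.0 (shut) to 1.0 (fully open).
Only numpy, scipy, OpenCV 4.12 (cv2) and the standard library are available. Lean on these libraries where they do the work, as an engineer would, in place of code of your own. Each camera call takes 0.05 s, during which the arm holds its last target.

## Working session

There is one attempt and no reset: what is moved stays moved. The work goes in short steps, Python scripts to look and compute and a tool call to move; the robot and the scene stay as the last step left them, time stands still between calls to the robot, and variables do not carry over. Pictures are saved under pics/ and viewed, and the job is handed in when it is done.

Besides the shell and the picture viewer there is one more tool, called after ">>>" in YAML: its name, and indented under it one key for each argument. send_rows: Moves the arm, as the interface text tells. Its arguments: {"type":"object","properties":{"commands":{"type":"array","items":{"type":"array"}},"squeeze":{"type":"number"}},"required":["commands"]}

```bash
ls; mkdir -p pics; python3 - <<'E'
from bench import *
import cv2
print(get_state())
for n in ["scene","top","wrist"]:
    im=grab_frame(n); cv2.imwrite(f"pics/{n}0.png",im[:,:,::-1])
    c=camera_info(n); print(n,c)
E
```

```text
pics
{'clock': 0.0, 'q': array([-1.14348126,  0.5083216 , -0.23752155,  1.50113927,  0.1256755 ,
        1.14890819, -0.15476932]), 'qvel': array([ 0.00011153,  0.00126121, -0.0007598 , -0.00071232,  0.0018185 ,
        0.0004115 , -0.00013144]), 'joint_torque': array([-3.21483803e-04, -6.20592427e+01, -2.18664721e+00, -2.49639416e+01,
        1.27135651e-02,  1.18541921e-02, -4.45741875e-05]), 'position': array([0.1975924 , 0.59242068, 0.23843741]), 'tcp_rot': array([-1.35103192e-04,  1.60196326e-01,  9.87084766e-01, -8.84847983e-04]), 'force': array([ 0.27082675, -0.64978032,  0.17088707]), 'ft_torque': array([0.00941084, 0.01254872, 0.00717146]), 'opening': 0.9942989001996844}
scene {'fx': 435.3540894032729, 'fy': 435.3540894032729, 'cx': 320.8983246804355, 'cy': 203.83631015826106, 'cam_to_world': array([[ 0.80614386, -0.23298904,  0.54391929, -0.08053073],
       [-0.59164484, -0.33198955,  0.73466953, -0.80339099],
       [ 0.00940557, -0.91405637, -0.4054781 ,  0.52637652],
       [ 0.        ,  0.        ,  0.        ,  1.        ]])}
top {'fx': 479.02377933210556, 'fy': 479.02377933210556, 'cx': 322.52968432300014, 'cy': 197.11746105048283, 'cam_to_world': array([[-1.47472927e-02, -9.87941502e-01,  1.54123670e-01,
         2.68771756e-01],
       [-9.99891170e-01,  1.45083446e-02, -2.67507260e-03,
        -1.36027253e-02],
       [ 4.06735920e-04, -1.54146347e-01, -9.88047943e-01,
         1.29583948e+00],
       [ 0.00000000e+00,  0.00000000e+00,  0.00000000e+00,
         1.00000000e+00]])}
wrist {'fx': 282.22661909667875, 'fy': 282.22661909667875, 'cx': 320.44750843083574, 'cy': 195.37410576534378, 'cam_to_world': array([[ 0.31567412,  0.90580067,  0.28262163,  0.12590664],
       [ 0.94886599, -0.30078543, -0.09581995,  0.61600896],
       [-0.00178531,  0.29841794, -0.95443363,  0.37261464],
       [ 0.        ,  0.        ,  0.        ,  1.        ]])}
```

View pics/scene0.png

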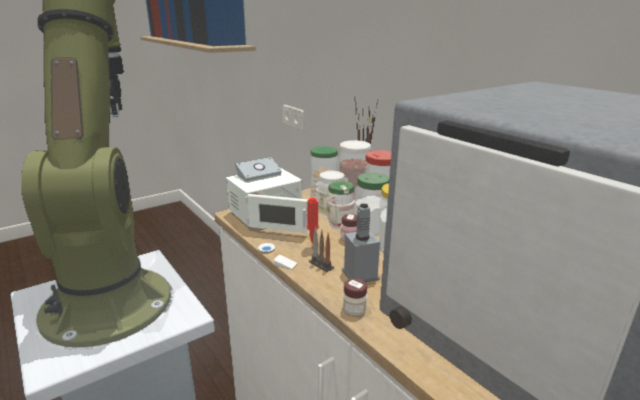

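View pics/top0.png

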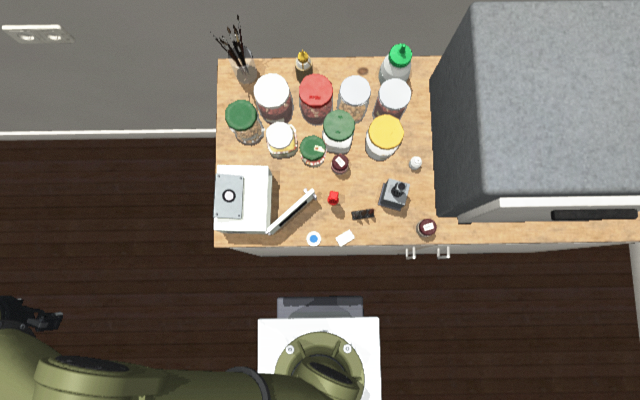

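View pics/wrist0.png

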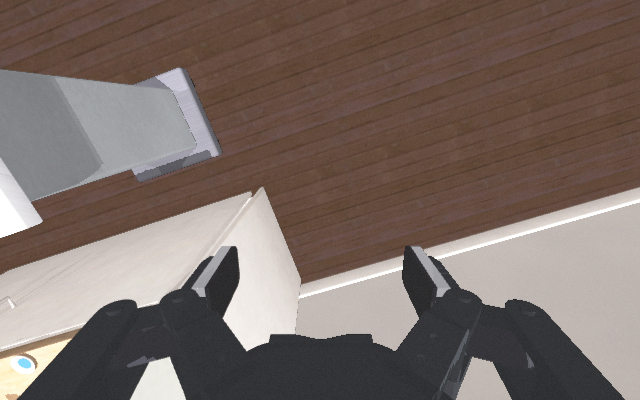

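```bash
cat > h.py <<'E'
from bench import *
import numpy as np, cv2
from scipy.spatial.transform import Rotation as R
def ray(cam,px):
    c=camera_info(cam); M=c["cam_to_world"]
    d=M[:3,:3]@np.array([(px[0]-c["cx"])/c["fx"],(px[1]-c["cy"])/c["fy"],1.])
    return M[:3,3],d
def atz(cam,px,z):
    o,d=ray(cam,px); return o+d*(z-o[2])/d[2]
def tri(rays):
    A=np.zeros((3,3));b=np.zeros(3)
    for o,d in rays:
        d=d/np.linalg.norm(d);P=np.eye(3)-np.outer(d,d);A+=P;b+=P@o
    p=np.linalg.solve(A,b)
    return p,[np.linalg.norm(np.cross(p-o,d/np.linalg.norm(d))) for o,d in rays]
def proj(cam,p):
    c=camera_info(cam);M=c["cam_to_world"];q=M[:3,:3].T@(np.asarray(p)-M[:3,3])
    return np.array([q[0]/q[2]*c["fx"]+c["cx"],q[1]/q[2]*c["fy"]+c["cy"]])
def Rq(q): return R.from_quat([q[1],q[2],q[3],q[0]])
def delta(s,p,Rt):
    "tool-frame shift cm, rotvec deg from state s pose"
    R0=Rq(s["tcp_rot"]); return R0.inv().apply(np.asarray(p)-s["position"])*100, np.degrees((R0.inv()*Rt).as_rotvec())
E
python3 - <<'E'
from h import *
for l in ["spot","door_push","door_hinge","pen_grip","tip_end","pen_stand","contact_disc","cabinet","glaze_a","dropper"]:
    for c in ["scene","top"]:
        print(l,c,[(np.round(d["at"],1).tolist(),round(d["conf"],2)) for d in spot_point(c,l)][:4])
print(get_state()["clock"])
E
```

```text
spot scene [([360.0, 274.8], 0.59), ([260.8, 162.5], 0.42)]
spot top [([228.2, 196.9], 0.68), ([247.0, 201.7], 0.18)]
door_push scene [([291.5, 214.3], 0.75)]
door_push top [([337.0, 166.0], 0.64), ([303.9, 201.8], 0.61)]
door_hinge scene [([249.4, 208.3], 0.87), ([258.2, 168.3], 0.6)]
door_hinge top [([266.9, 231.1], 0.93)]
pen_grip scene [([310.8, 213.1], 0.89), ([362.8, 219.4], 0.78)]
pen_grip top [([401.9, 188.3], 0.73), ([332.7, 196.3], 0.65)]
tip_end scene []
tip_end top [([423.7, 228.9], 0.54)]
pen_stand scene [([359.4, 275.6], 0.81)]
pen_stand top [([392.1, 197.3], 0.75)]
contact_disc scene [([258.1, 166.0], 0.61)]
contact_disc top [([227.4, 196.6], 0.7)]
cabinet scene [([268.8, 214.8], 0.92), ([263.8, 168.7], 0.57)]
cabinet top [([249.4, 202.2], 0.61)]
glaze_a scene [([350.5, 307.3], 0.93), ([347.1, 239.2], 0.9), ([264.4, 215.8], 0.22)]
glaze_a top [([422.1, 226.5], 0.68), ([337.5, 163.9], 0.64)]
dropper scene []
dropper top [([412.9, 164.9], 0.67)]
1.15
```

```bash
python3 - <<'E'
from h import *
np.set_printoptions(precision=4,suppress=True)
def t(a,b): return tri([ray("scene",a),ray("top",b)])
print("spot",t((260.8,162.5),(228.2,196.9)), t((259,166.5),(229,196.5)),atz("top",(229,196.5),.133))
print("push",t((291.5,214.3),(303.9,201.8)))
print("hinge",t((249.4,208.3),(266.9,231.1)))
print("grip",t((362.8,219.4),(401.9,188.3)))
print("red",t((311,213),(333,196.5)))
print("stand",t((359.4,275.6),(392.1,197.3)))
print("cab",t((268.8,214.8),(249.4,202.2)))
# enlarge crops
im=grab_frame("top"); cv2.imwrite("pics/topc.png",cv2.resize(im[130:270,200:440],None,fx=3.3,fy=3.3,interpolation=cv2.INTER_CUBIC)[:,:,::-1])
im=grab_frame("scene"); cv2.imwrite("pics/scenec.png",cv2.resize(im[140:320,210:410],None,fx=3.3,fy=3.3,interpolation=cv2.INTER_CUBIC)[:,:,::-1])
E
```

```text
spot (array([0.4571, 0.2103, 0.1444]), [np.float64(0.005371055543555973), np.float64(0.00537105554355593)]) (array([0.4564, 0.2124, 0.1328]), [np.float64(0.0014881371093964702), np.float64(0.0014881371093963794)]) [0.4551 0.213  0.133 ]
push (array([0.4487, 0.0325, 0.0594]), [np.float64(0.0014253915207220217), np.float64(0.0014253915207220332)])
hinge (array([0.3768, 0.1272, 0.059 ]), [np.float64(0.002053298119297267), np.float64(0.002053298119297115)])
grip (array([ 0.4672, -0.2109,  0.1371]), [np.float64(0.0016410174046346342), np.float64(0.001641017404634687)])
red (array([ 0.4564, -0.0426,  0.0899]), [np.float64(0.001972367326874793), np.float64(0.0019723673268748996)])
stand (array([ 0.4675, -0.2075, -0.0009]), [np.float64(0.0003030566054929539), np.float64(0.0003030566054929486)])
cab (array([ 0.4627,  0.1825, -0.0045]), [np.float64(0.0025431315518920166), np.float64(0.0025431315518920136)])
```

View pics/topc.png

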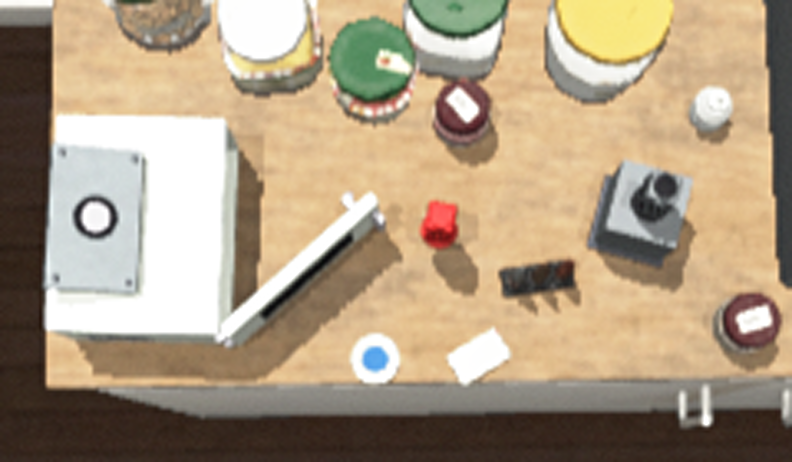

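View pics/scenec.png

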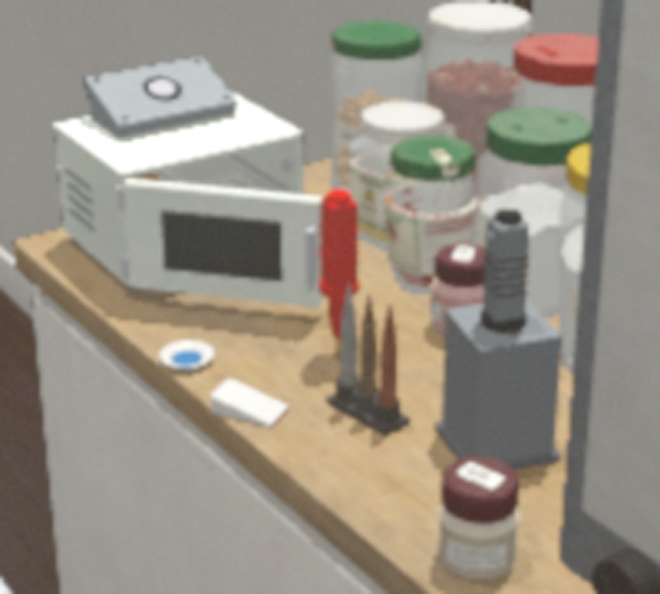

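```bash
python3 - <<'E'
from h import *
np.set_printoptions(precision=4,suppress=True)
for p in [(53,115),(225,118),(222,333),(47,330)]:
    print(atz("top",(p[0]/3.3+200,p[1]/3.3+130),.106))
for p,z in [((233,342),.101),((222,335),.101),((345,203),.101),((383,207),.101),((372,197),.101)]:
    print("door",atz("top",(p[0]/3.3+200,p[1]/3.3+130),z))
print("disc",atz("top",(96/3.3+200,217/3.3+130),.133))
for p in [(55,147),(143,152),(137,293),(58,290)]: print("hood",atz("top",(p[0]/3.3+200,p[1]/3.3+130),.13))
for n in["scene","top"]:
  im=grab_frame(n); 
  for l in ["pen_stand","tester_pen","cabinet_door","cabinet"]:
    for d in masks_of(n,l):
        if d["conf"]<.4: continue
        m=d["pixels"].astype(np.uint8); r=cv2.minAreaRect(np.argwhere(m)[:,::-1].astype(np.float32)); print(n,l,d["conf"],d["at"],r)
        if n=="top": 
            b=cv2.boxPoints(r); print([atz("top",q,{"pen_stand":.09,"tester_pen":.168,"cabinet_door":.1,"cabinet":.106}[l])[:2] for q in b])
im=grab_frame("top"); cv2.imwrite("pics/pt.png",cv2.resize(im[165:225,360:440],None,fx=9,fy=9,interpolation=cv2.INTER_CUBIC)[:,:,::-1])
E
```

```text
[0.5413 0.2524 0.106 ]
[0.537 0.12  0.106]
[0.3714 0.1218 0.106 ]
[0.3756 0.2537 0.106 ]
door [0.3649 0.114  0.101 ]
door [0.3703 0.1224 0.101 ]
door [0.4702 0.0284 0.101 ]
door [ 0.4666 -0.0007  0.101 ]
door [0.4745 0.0077 0.101 ]
disc [0.4569 0.2128 0.133 ]
hood [0.5112 0.245  0.13  ]
hood [0.5064 0.1789 0.13  ]
hood [0.3999 0.1822 0.13  ]
hood [0.403  0.2407 0.13  ]
scene pen_stand 0.8 [360.9, 258.5] ((360.78448486328125, 257.09393310546875), (36.475830078125, 47.30295181274414), 3.012787342071533)
scene tester_pen 0.94 [364.0, 220.2] ((362.66851806640625, 220.97544860839844), (13.66626262664795, 38.1916618347168), 4.23639440536499)
scene tester_pen 0.59 [308.5, 215.4] ((311.5, 220.5), (47.0, 11.0), 90.0)
scene cabinet_door 0.84 [278.3, 214.9] ((276.0442810058594, 213.06863403320312), (65.04340362548828, 33.84808349609375), 5.856013774871826)
scene cabinet 0.55 [269.1, 199.2] ((266.1270446777344, 195.18527221679688), (76.33394622802734, 79.36662292480469), 88.02507019042969)
top pen_stand 0.86 [390.5, 194.3] ((393.3529968261719, 194.08824157714844), (26.436382293701172, 30.074417114257812), 14.03624439239502)
[array([ 0.4334, -0.1546]), array([ 0.5086, -0.1758]), array([ 0.4909, -0.2409]), array([ 0.416 , -0.2191])]
top tester_pen 0.45 [399.1, 190.3] ((397.5, 189.5), (15.0, 15.0), 90.0)
[array([ 0.479 , -0.1788]), array([ 0.4784, -0.2147]), array([ 0.4421, -0.2132]), array([ 0.4426, -0.1774])]
top cabinet_door 0.74 [293.3, 211.4] ((289.9241638183594, 211.41033935546875), (13.212453842163086, 63.12617111206055), 49.76364517211914)
[array([0.3825, 0.1368]), array([0.4844, 0.0151]), array([ 0.4582, -0.0062]), array([0.357 , 0.1154])]
top cabinet 0.93 [244.9, 199.5] ((264.6322021484375, 200.43081665039062), (102.48529052734375, 68.17548370361328), 2.12109637260437)
[array([0.3692, 0.2587]), array([0.5423, 0.2559]), array([ 0.5287, -0.0041]), array([0.356 , 0.0044])]
```

View pics/pt.png

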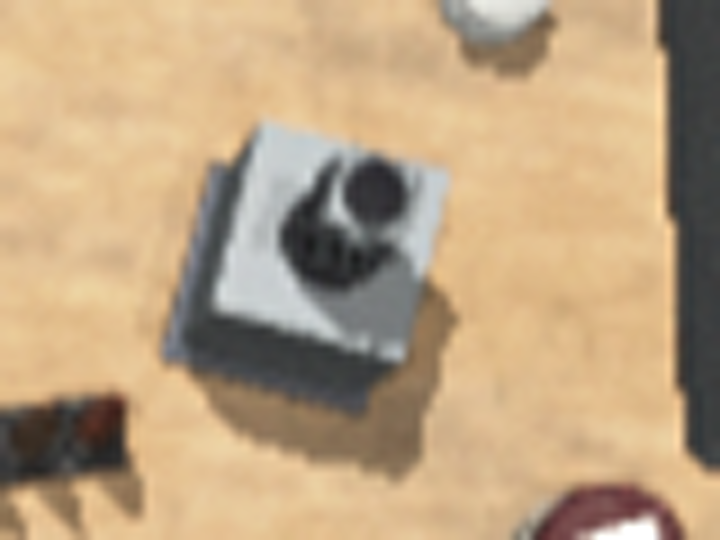

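```bash
cat >> h.py <<'E'
np.set_printoptions(precision=4,suppress=True)
H=np.array([.373,.122]); YAW=np.radians(88.5)
def tool(xyaw,tilt,lean):
    "tool x along heading xyaw(deg) when tilt=0; tool z = down + sin(tilt) toward heading lean(deg)"
    x=np.array([np.cos(np.radians(xyaw)),np.sin(np.radians(xyaw)),0]);z=np.array([0,0,-1.])
    R0=R.from_matrix(np.c_[x,np.cross(z,x),z])
    l=np.array([np.cos(np.radians(lean)),np.sin(np.radians(lean)),0])
    return R.from_rotvec(np.cross(z,l)*np.radians(tilt))*R0
def door(th,gap=0.,r=.115,tilt=20):
    a=YAW-th; n=np.array([np.cos(a),np.sin(a),0]);u=np.array([n[1],-n[0],0])
    c=np.r_[H,.056]+r*u-(.010+gap)*n
    Rt=tool(np.degrees(a),tilt,np.degrees(a))
    return c-Rt.apply([.011,0,.008]),Rt
E
python3 - <<'E'
from h import *
s=get_state();print(s["clock"],s["position"])
p,Rt=door(.82,.05); print(p)
up=p.copy();up[2]=.2
print(delta(s,up,Rt),Rt.as_matrix())
E
```

```text
1.8 [0.1977 0.5929 0.2393]
[ 0.3945 -0.0125  0.0598]
(array([-37.8206, -51.2112,   3.9291]), array([-20.9152,  12.0666, 118.6141])) [[ 0.7036  0.6628  0.2561]
 [ 0.6229 -0.7488  0.2267]
 [ 0.342  -0.     -0.9397]]
```

>>> send_rows:
  commands:
    - [[-37.8, -51.2, 3.9], [-20.9, 12.1, 118.6], 1]
    - [[-37.8, -51.2, 3.9], [-20.9, 12.1, 118.6], 1]
    - [[-37.8, -51.2, 3.9], [-20.9, 12.1, 118.6], 1]
    - [[-37.8, -51.2, 3.9], [-20.9, 12.1, 118.6], 1]
    - [[-37.8, -51.2, 3.9], [-20.9, 12.1, 118.6], 1]
    - [[-37.8, -51.2, 3.9], [-20.9, 12.1, 118.6], 1]
    - [[-37.8, -51.2, 3.9], [-20.9, 12.1, 118.6], 1]
    - [[-37.8, -51.2, 3.9], [-20.9, 12.1, 118.6], 1]
    - [[-37.8, -51.2, 3.9], [-20.9, 12.1, 118.6], 1]
    - [[-37.8, -51.2, 3.9], [-20.9, 12.1, 118.6], 1]
    - [[-37.8, -51.2, 3.9], [-20.9, 12.1, 118.6], 1]
    - [[-37.8, -51.2, 3.9], [-20.9, 12.1, 118.6], 1]
    - [[-37.8, -51.2, 3.9], [-20.9, 12.1, 118.6], 1]
    - [[-37.8, -51.2, 3.9], [-20.9, 12.1, 118.6], 1]
    - [[-37.8, -51.2, 3.9], [-20.9, 12.1, 118.6], 1]
    - [[-37.8, -51.2, 3.9], [-20.9, 12.1, 118.6], 1]
    - [[-37.8, -51.2, 3.9], [-20.9, 12.1, 118.6], 1]
    - [[-37.8, -51.2, 3.9], [-20.9, 12.1, 118.6], 1]
  squeeze: 40

```text
clock: 3.3
position: [0.3939, -0.0135, 0.2002]
tcp_rot: [-0.062, 0.922, 0.345, 0.162]
force: [-0.5, -0.2, -0.0]
opening: -0.001
```

```bash
python3 - <<'E'
from h import *
s=get_state();print(s["clock"],s["position"],s["q"],s["force"],s["opening"])
p,Rt=door(.82,.05); print(delta(s,p,Rt))
for g,th in [(.02,.82)]: 
    p,Rt=door(th,g);print(delta(s,p,Rt))
for n in ["scene","top"]:
    im=grab_frame(n); cv2.imwrite(f"pics/{n}1.png",cv2.resize(im[100:320,180:440],None,fx=2.5,fy=2.5,interpolation=cv2.INTER_CUBIC)[:,:,::-1])
im=grab_frame("wrist"); cv2.imwrite(f"pics/wrist1.png",im[:,:,::-1])
E
```

```text
3.3 [ 0.3939 -0.0135  0.2002] [-0.1614  0.1239  0.4331  2.3143 -0.6252  0.6087 -0.0905] [-0.4581 -0.1966 -0.0462] -0.0011406993477074778
(array([-4.7042, -0.0071, 13.2315]), array([ 0.0486, -0.0183, -0.4544]))
(array([-1.8856, -0.0303, 14.2585]), array([ 0.0486, -0.0183, -0.4544]))
```

View pics/scene1.png

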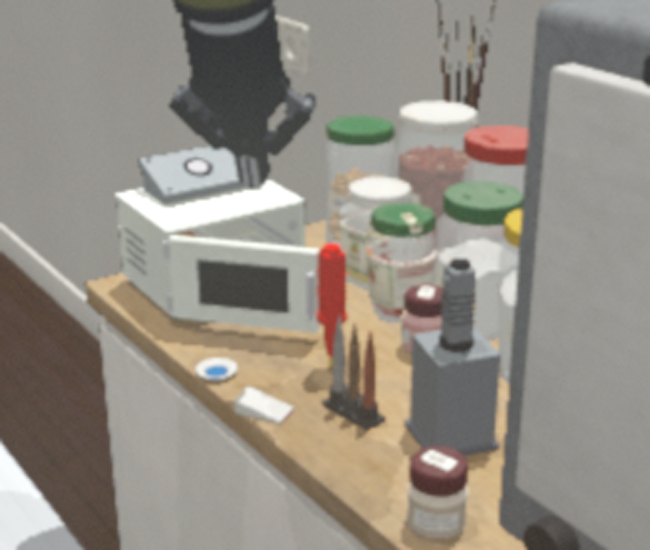

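View pics/wrist1.png

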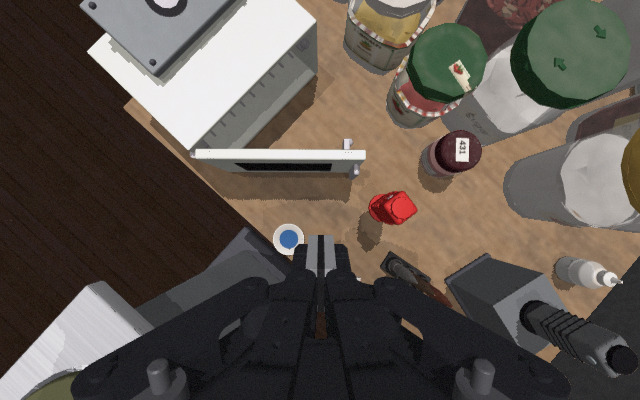

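```bash
sed -i 's/\.056\]+r\*u/.070]+r*u/; s/r=\.115/r=.095/' h.py; python3 - <<'E'
from h import *
s=get_state()
for th,g in [(.82,.045),(.82,.03),(.82,.015),(.82,0)]: 
    p,Rt=door(th,g);print(th,p,*delta(s,p,Rt))
E
```

```text
0.82 [0.385  0.0057 0.0738] [-3.8936 -1.9262 12.068 ] [-0.086  -0.0072  0.3036]
0.82 [0.3962 0.0157 0.0738] [-2.4842 -1.9179 12.5812] [-0.086  -0.0072  0.3036]
0.82 [0.4075 0.0256 0.0738] [-1.0747 -1.9097 13.0944] [-0.086  -0.0072  0.3036]
0.82 [0.4187 0.0356 0.0738] [ 0.3347 -1.9014 13.6076] [-0.086  -0.0072  0.3036]
```

Descend beside the door at 45 mm gap, then close to 15 mm.

>>> send_rows:
  commands:
    - [[-1.3, -1.2, 3.5], [0, 0, 0], 1]
    - [[-2.6, -1.9, 7.0], [0, 0, 0], 1]
    - [[-3.4, -1.9, 10.0], [0, 0, 0], 1]
    - [[-3.9, -1.9, 12.1], [0, 0, 0], 1]
    - [[-2.5, -1.9, 12.6], [0, 0, 0], 1]
    - [[-1.1, -1.9, 13.1], [0, 0, 0], 1]
    - [[-1.1, -1.9, 13.1], [0, 0, 0], 1]

```text
clock: 4.03
position: [0.4087, 0.0279, 0.0735]
tcp_rot: [-0.065, 0.918, 0.355, 0.162]
force: [-0.4, 1.2, 0.4]
opening: 0.001
```

```bash
python3 - <<'E'
from h import *
s=get_state();print(s["position"],s["force"],s["clock"])
for th in [.82,.75,.68,.6,.5,.4,.3,.2,.15,.1,.07,.04,.01,-.01,-.02]:
    p,Rt=door(th,0);print(th,p,*delta(s,p,Rt))
im=grab_frame("wrist"); cv2.imwrite(f"pics/wrist2.png",im[:,:,::-1])
im=grab_frame("scene"); cv2.imwrite(f"pics/scene2.png",cv2.resize(im[100:320,180:440],None,fx=2.5,fy=2.5,interpolation=cv2.INTER_CUBIC)[:,:,::-1])
E
```

```text
[0.4087 0.0279 0.0735] [-0.4315  1.1771  0.4386] 4.0333
0.82 [0.4187 0.0356 0.0738] [1.1846 0.1028 0.4068] [-0.4515 -0.1101  0.6871]
0.75 [0.4246 0.039  0.0738] [1.8121 0.2502 0.636 ] [ 0.9239 -0.1167 -3.0804]
0.68 [0.4303 0.0428 0.0738] [2.4478 0.3506 0.8684] [ 2.2995 -0.1231 -6.8478]
0.6 [0.4365 0.0476 0.0738] [3.1801 0.407  1.1364] [  3.8718  -0.1304 -11.1533]
0.5 [0.4436 0.0543 0.0738] [4.0976 0.3896 1.4724] [  5.8374  -0.1394 -16.5352]
0.4 [0.45   0.0617 0.0738] [5.0087 0.2748 1.8065] [  7.8034  -0.1481 -21.9169]
0.3 [0.4556 0.0697 0.0738] [5.9045 0.0637 2.1352] [  9.7696  -0.1567 -27.2986]
0.2 [0.4604 0.0782 0.0738] [ 6.7758 -0.2417  2.4553] [ 11.7361  -0.1651 -32.6801]
0.15 [0.4625 0.0826 0.0738] [ 7.1996 -0.4287  2.6112] [ 12.7195  -0.1692 -35.3708]
0.1 [0.4643 0.0872 0.0738] [ 7.6141 -0.6381  2.7637] [ 13.7029  -0.1733 -38.0615]
0.07 [0.4653 0.0899 0.0738] [ 7.8578 -0.7743  2.8534] [ 14.293   -0.1757 -39.6759]
0.04 [0.4663 0.0927 0.0738] [ 8.0976 -0.9182  2.9417] [ 14.8832  -0.1781 -41.2903]
0.01 [0.4671 0.0955 0.0738] [ 8.3333 -1.0696  3.0285] [ 15.4733  -0.1805 -42.9047]
-0.01 [0.4676 0.0974 0.0738] [ 8.4879 -1.1748  3.0855] [ 15.8668  -0.1821 -43.9809]
-0.02 [0.4679 0.0983 0.0738] [ 8.5645 -1.2286  3.1138] [ 16.0635  -0.1828 -44.5191]
```

View pics/scene2.png

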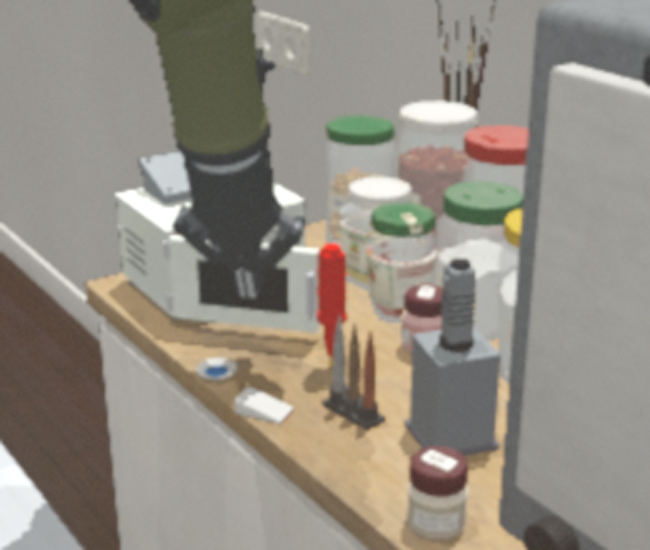

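View pics/wrist2.png

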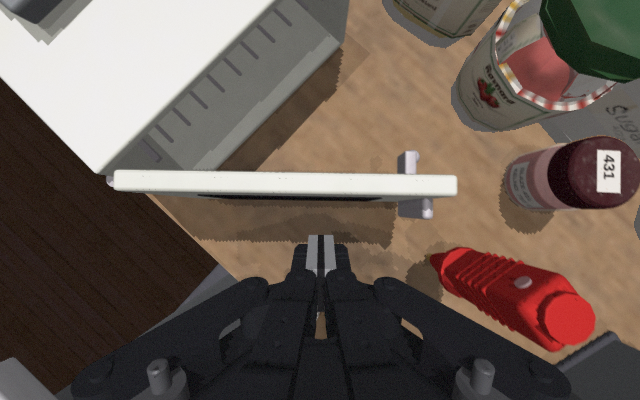

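>>> send_rows:
  commands:
    - [[1.2, 0.1, 0.4], [0, 0, 0], 1]
    - [[1.8, 0.25, 0.6], [0.9, -0.1, -3.1], 1]
    - [[2.5, 0.35, 0.9], [2.3, -0.1, -6.8], 1]
    - [[3.2, 0.4, 1.1], [3.9, -0.1, -11.2], 1]
    - [[4.1, 0.4, 1.5], [5.8, -0.1, -16.5], 1]
    - [[5.0, 0.3, 1.8], [7.8, -0.1, -21.9], 1]
    - [[5.9, 0.1, 2.1], [9.8, -0.2, -27.3], 1]
    - [[6.8, -0.2, 2.5], [11.7, -0.2, -32.7], 1]
    - [[7.2, -0.4, 2.6], [12.7, -0.2, -35.4], 1]

```text
clock: 4.88
position: [0.464, 0.0789, 0.075]
tcp_rot: [-0.108, 0.757, 0.63, 0.133]
force: [-0.0, -1.0, 0.2]
opening: 0.002
```

```bash
python3 - <<'E'
from h import *
s=get_state();print(s["position"],s["force"],s["clock"])
for th in [.2,.15,.1,.07,.04,.01,-.01,-.02,-.04]:
    p,Rt=door(th,0);print(th,p,*delta(s,p,Rt))
im=grab_frame("wrist"); cv2.imwrite(f"pics/wrist3.png",im[:,:,::-1])
E
```

```text
[0.464  0.0789 0.075 ] [-0.0219 -0.961   0.1615] 4.8833
0.2 [0.4604 0.0782 0.0738] [-0.1691 -0.3431  0.0745] [-0.6639  0.2622  2.3865]
0.15 [0.4625 0.0826 0.0738] [ 0.2758 -0.2192  0.2346] [ 0.3096  0.267  -0.3078]
0.1 [0.4643 0.0872 0.0738] [ 0.7259 -0.119   0.3964] [ 1.2832  0.2715 -3.0021]
0.07 [0.4653 0.0899 0.0738] [ 0.9981 -0.0704  0.4942] [ 1.8672  0.2743 -4.6187]
0.04 [0.4663 0.0927 0.0738] [ 1.2716 -0.0306  0.5924] [ 2.4513  0.2769 -6.2353]
0.01 [0.4671 0.0955 0.0738] [1.546  0.0006 0.691 ] [ 3.0353  0.2795 -7.8519]
-0.01 [0.4676 0.0974 0.0738] [1.7294 0.0165 0.7568] [ 3.4246  0.2813 -8.9296]
-0.02 [0.4679 0.0983 0.0738] [1.8213 0.0229 0.7898] [ 3.6193  0.2821 -9.4685]
-0.04 [0.4683 0.1002 0.0738] [2.005  0.033  0.8557] [  4.0086   0.2838 -10.5463]
```

View pics/wrist3.png

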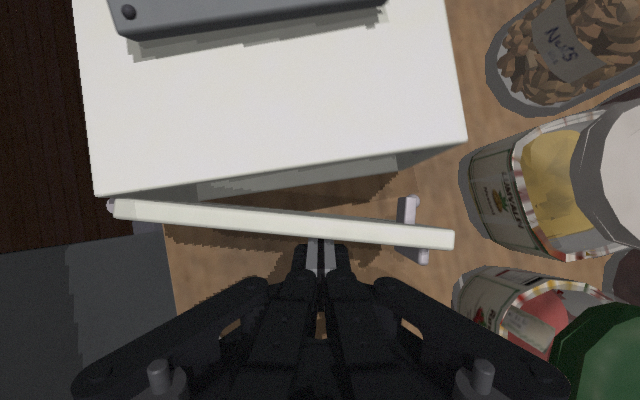

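>>> send_rows:
  commands:
    - [[0.3, -0.2, 0.2], [0.3, 0.2, 0], 1]
    - [[0.7, -0.1, 0.4], [1.3, 0.2, -3], 1]
    - [[1.0, -0.1, 0.5], [1.9, 0.2, -4.6], 1]
    - [[1.3, 0, 0.6], [2.5, 0.2, -6.2], 1]
    - [[1.5, 0, 0.7], [3.0, 0.3, -7.9], 1]
    - [[1.6, 0, 0.7], [3.2, 0.3, -8.5], 1]

```text
clock: 5.43
position: [0.4658, 0.0945, 0.0731]
tcp_rot: [-0.121, 0.707, 0.686, 0.124]
force: [-0.1, -5.6, 1.8]
opening: -0.0
```

```bash
python3 - <<'E'
from h import *
s=get_state();print(s["position"],s["force"],s["clock"])
for th in [.01,-.01,-.02,-.04]:
    p,Rt=door(th,0);print(th,p,*delta(s,p,Rt))
im=grab_frame("wrist"); cv2.imwrite(f"pics/wrist4.png",im[:,:,::-1])
E
```

```text
[0.4658 0.0945 0.0731] [-0.1325 -5.5519  1.7981] 5.4333
0.01 [0.4671 0.0955 0.0738] [ 0.1161  0.1237 -0.0262] [-0.1776 -0.008   0.3179]
-0.01 [0.4676 0.0974 0.0738] [0.2948 0.1691 0.0388] [ 0.2144 -0.0086 -0.7589]
-0.02 [0.4679 0.0983 0.0738] [0.3844 0.1904 0.0714] [ 0.4104 -0.0089 -1.2973]
-0.04 [0.4683 0.1002 0.0738] [0.5643 0.2301 0.1369] [ 0.8024 -0.0094 -2.3741]
```

View pics/wrist4.png

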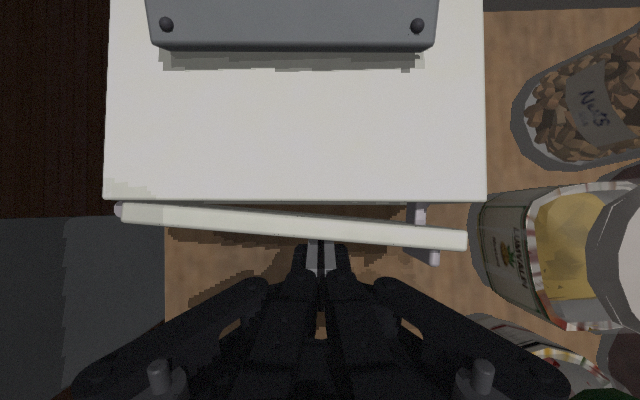

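>>> send_rows:
  commands:
    - [[0.3, 0, 0.1], [0, 0, 0], 1]
    - [[0.5, 0, 0.2], [0, 0, 0], 1]
    - [[0.7, 0, 0.25], [0, 0, 0], 1]
    - [[0.8, 0, 0.3], [0, 0, 0], 1]

```text
clock: 5.82
position: [0.4667, 0.102, 0.0731]
tcp_rot: [-0.12, 0.708, 0.685, 0.124]
force: [-2.9, -10.9, 6.0]
opening: -0.001
```

```bash
python3 - <<'E'
from h import *
s=get_state();print(s["position"],s["force"],s["clock"])
im=grab_frame("wrist"); cv2.imwrite(f"pics/wrist5.png",im[:,:,::-1])
E
```

```text
[0.4667 0.102  0.0731] [ -2.852  -10.8742   6.0291] 5.8167
```

View pics/wrist5.png

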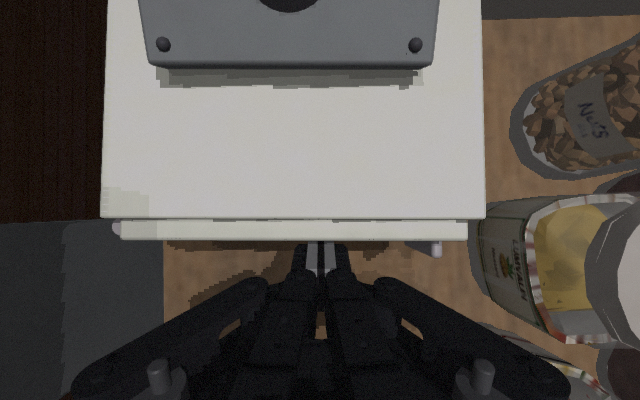

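>>> send_rows:
  commands:
    - [[-0.7, 0, -0.3], [0, 0, 0], 1]
    - [[-1.5, 0, -0.5], [0, 0, 0], 1]
    - [[-0.8, 0, -3.0], [0, 0, 0], 1]
    - [[0.5, 0, -6.6], [0, 0, 0], 1]
    - [[1.9, 0, -10.3], [0, 0, 0], 1]
    - [[3.2, 0, -14.0], [0, 0, 0], 1]
    - [[3.2, 0, -14.0], [0, 0, 0], 1]

```text
clock: 6.45
position: [0.4684, 0.0855, 0.2221]
tcp_rot: [-0.119, 0.707, 0.686, 0.128]
force: [1.6, 0.2, -0.4]
opening: -0.0
```

```bash
python3 - <<'E'
from h import *
s=get_state();print(s["position"],s["force"],s["clock"],s["q"])
print("pentop",atz("top",(401.7,186.1),.168))
for n in ["top","scene","wrist"]:
    im=grab_frame(n); 
    if n=="top": im=cv2.resize(im[130:270,200:440],None,fx=3.3,fy=3.3,interpolation=cv2.INTER_CUBIC)
    if n=="scene": im=cv2.resize(im[140:320,210:410],None,fx=3.3,fy=3.3,interpolation=cv2.INTER_CUBIC)
    cv2.imwrite(f"pics/{n}6.png",im[:,:,::-1])
for xy in (-15.8,-15.8-90,-15.8+90,164.2):
    print(xy,*delta(s,[.467,-.209,.26],tool(xy,0,0)))
E
```

```text
[0.4684 0.0855 0.2221] [ 1.5911  0.244  -0.4053] 6.45 [-0.09    0.3007  0.1498  1.9697 -0.4988  0.9372  0.3352]
pentop [ 0.4686 -0.2064  0.168 ]
-15.8 [-26.3382   0.8077 -13.6857] [-17.9251 -14.6849 102.8846]
-105.8 [-26.3382   0.8077 -13.6857] [  29.119    -2.8934 -163.5295]
74.2 [-26.3382   0.8077 -13.6857] [ -1.9964 -20.092   13.9455]
164.2 [-26.3382   0.8077 -13.6857] [ 13.7382 -16.7696 -75.0771]
```

View pics/wrist6.png

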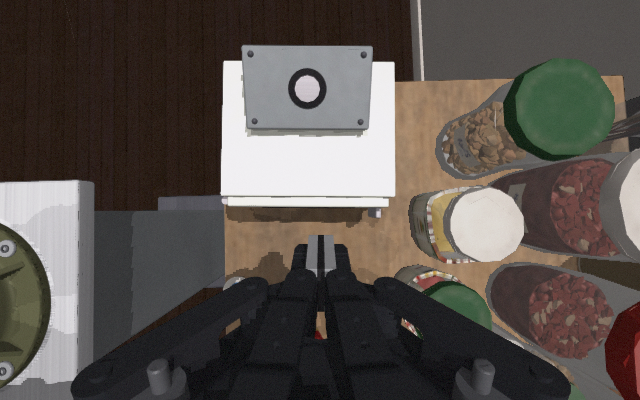

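View pics/scene6.png

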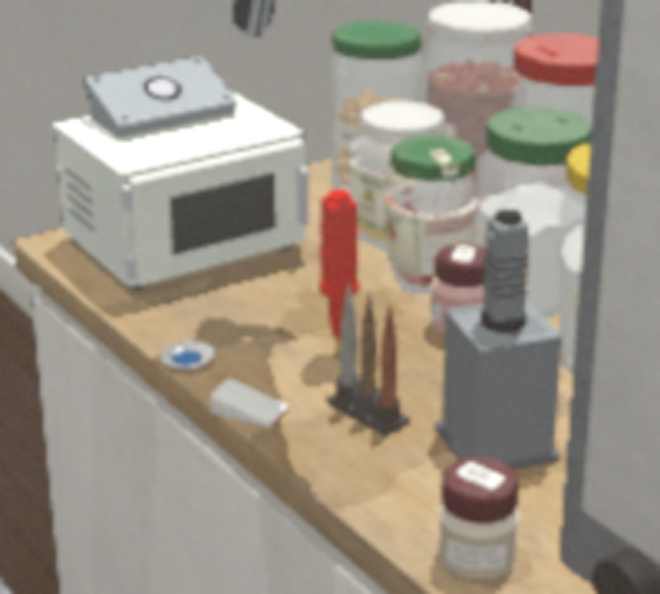

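```bash
python3 - <<'E'
from h import *
s=get_state()
print("disc wrist",atz("wrist",(307.5,89),.133))
print([ (np.round(d["at"],1),d["conf"]) for d in spot_point("wrist","spot")])
for l in ["spot","contact_disc"]:
  for d in spot_point("wrist",l): print(l,d["at"],d["conf"],atz("wrist",d["at"],.133 if l=="spot" else .1316))
for z,ps in [(.106,[(222,195),(396,195),(225,62),(394,63)]),(.101,[(228,207),(360,207)])]:
    for p in ps: print(z,p,atz("wrist",p,z))
for p in [(383,312),(386,320),(372,290)]: print("oven base",atz("scene",p,0))
for a in [(397,97),(399,135),(411,100)]:
  for b in [(433,213),(476,50),(460,222)]:
    print(a,b,*tri([ray("scene",a),ray("top",b)]))
E
```

```text
disc wrist [0.4586 0.2121 0.133 ]
[(array([305.8,  90.5]), 0.79)]
spot [305.8, 90.5] 0.79 [0.4564 0.2104 0.133 ]
contact_disc [306.1, 89.3] 0.85 [0.4566 0.2119 0.1316]
0.106 (222, 195) [0.3749 0.1259 0.106 ]
0.106 (396, 195) [0.5356 0.121  0.106 ]
0.106 (225, 62) [0.3795 0.2517 0.106 ]
0.106 (394, 63) [0.539  0.2455 0.106 ]
0.101 (228, 207) [0.3786 0.1147 0.101 ]
0.101 (360, 207) [0.5027 0.111  0.101 ]
oven base [ 0.4207 -0.3299  0.    ]
oven base [ 0.4087 -0.3504  0.    ]
oven base [ 0.4523 -0.2642  0.    ]
(397, 97) (433, 213) [ 0.413  -0.2627  0.3866] [np.float64(0.04955213675706767), np.float64(0.04955213675706763)]
(397, 97) (476, 50) [ 0.6074 -0.2511  0.4211] [np.float64(0.09144381559612645), np.float64(0.09144381559612635)]
(397, 97) (460, 222) [ 0.3861 -0.3032  0.3967] [np.float64(0.03892992724807495), np.float64(0.038929927248075084)]
(399, 135) (433, 213) [ 0.418  -0.2742  0.3255] [np.float64(0.04603581793967085), np.float64(0.046035817939670855)]
(399, 135) (476, 50) [ 0.6236 -0.2662  0.3548] [np.float64(0.10630246552386573), np.float64(0.1063024655238657)]
(399, 135) (460, 222) [ 0.389  -0.3163  0.3406] [np.float64(0.03501284762402681), np.float64(0.035012847624026816)]
(411, 100) (433, 213) [ 0.4202 -0.2731  0.3806] [np.float64(0.06015153423948179), np.float64(0.06015153423948176)]
(411, 100) (476, 50) [ 0.6237 -0.2613  0.4096] [np.float64(0.08092973081768823), np.float64(0.08092973081768827)]
(411, 100) (460, 222) [ 0.3928 -0.3131  0.3908] [np.float64(0.04873608917921023), np.float64(0.04873608917921021)]
```

View pics/top6.png

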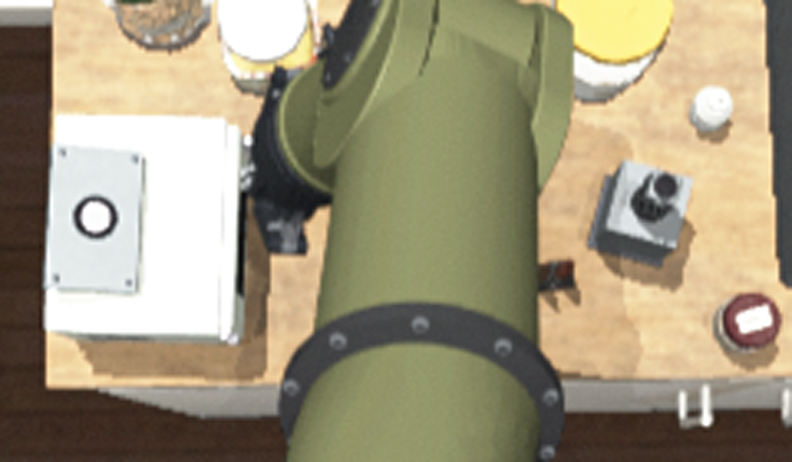

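>>> send_rows:
  commands:
    - [[-26.3, 0.8, -13.7], [-2, -20.1, 13.9], 1]
    - [[-26.3, 0.8, -13.7], [-2, -20.1, 13.9], 1]
    - [[-26.3, 0.8, -13.7], [-2, -20.1, 13.9], 0]
    - [[-26.3, 0.8, -13.7], [-2, -20.1, 13.9], -1]
    - [[-26.3, 0.8, -13.7], [-2, -20.1, 13.9], -1]
    - [[-26.3, 0.8, -13.7], [-2, -20.1, 13.9], -1]
    - [[-26.3, 0.8, -13.7], [-2, -20.1, 13.9], -1]
    - [[-26.3, 0.8, -13.7], [-2, -20.1, 13.9], -1]
    - [[-26.3, 0.8, -13.7], [-2, -20.1, 13.9], -1]
    - [[-26.3, 0.8, -13.7], [-2, -20.1, 13.9], -1]

```text
clock: 7.58
position: [0.4642, -0.2077, 0.2526]
tcp_rot: [-0.004, 0.797, 0.603, -0.005]
force: [-0.2, 1.1, 0.9]
opening: 1.002
```

```bash
python3 - <<'E'
from h import *
s=get_state();print(s["position"],s["tcp_rot"],s["clock"],s["q"],s["opening"],s["force"])
im=grab_frame("wrist"); cv2.imwrite(f"pics/wrist7.png",im[:,:,::-1])
for l in ["pen_grip","pen_stand","tester_pen"]:
  for d in spot_point("wrist",l): print(l,d["at"],d["conf"],atz("wrist",d["at"],{"pen_grip":.131,"pen_stand":0,"tester_pen":.04}[l]))
E
```

```text
[ 0.4642 -0.2077  0.2526] [-0.0039  0.7975  0.6033 -0.0047] 7.5833 [ 0.0807  0.3387  0.4025  1.7757 -0.1435  1.0681  0.2581] 1.0018559803266478 [-0.218   1.0861  0.9466]
pen_grip [267.8, 16.0] 0.74 [ 0.4626 -0.056   0.131 ]
pen_grip [331.3, 188.1] 0.64 [ 0.4746 -0.2066  0.131 ]
pen_stand [322.0, 157.9] 0.65 [ 0.467  -0.1987  0.    ]
tester_pen [280.4, 39.1] 0.76 [ 0.4602 -0.0533  0.04  ]
tester_pen [327.5, 169.7] 0.7 [ 0.472  -0.2084  0.04  ]
```

View pics/wrist7.png

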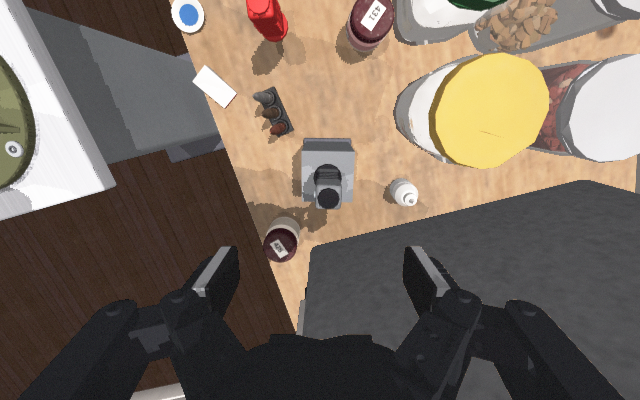

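```bash
python3 - <<'E'
from h import *
im=cv2.imread("pics/wrist7.png"); cv2.imwrite("pics/w7c.png",cv2.resize(im[130:220,285:375],None,fx=6.5,fy=6.5,interpolation=cv2.INTER_CUBIC))
E
```

```text
(no output)
```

View pics/w7c.png

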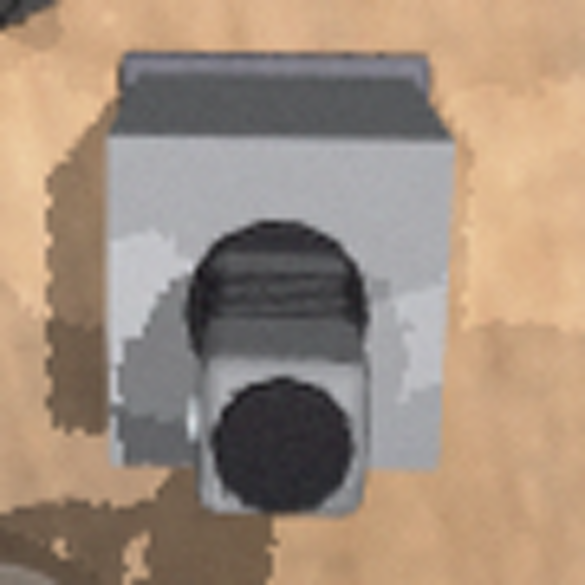

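```bash
python3 - <<'E'
from h import *
s=get_state()
print(atz("wrist",(328.5,198.2),.168),atz("wrist",(285+282/6.5,130+370/6.5),.160))
R0=Rq(s["tcp_rot"]);print(R0.as_matrix())
# stand top corners z=.092
for p in [(108,137),(455,137),(440,470),(110,465)]: print(atz("wrist",(285+p[0]/6.5,130+p[1]/6.5),.092))
x=R0.as_matrix()[:,0]; yaw=np.degrees(np.arctan2(x[1],x[0])); print(yaw)
for P in ([.4695,-.207],):
    Rt=tool(yaw,0,0)
    # grasp point 11mm behind TCP at z=.131
    print(delta(s,[*P,.131-.011+.006],Rt))
E
```

```text
[ 0.4724 -0.204   0.168 ] [ 0.4743 -0.1969  0.16  ]
[[ 0.2683  0.9633 -0.0107]
 [ 0.9633 -0.2683  0.0002]
 [-0.0027 -0.0104 -0.9999]]
[ 0.4534 -0.1709  0.092 ]
[ 0.5072 -0.1857  0.092 ]
[ 0.4916 -0.2401  0.092 ]
[ 0.4377 -0.2244  0.092 ]
74.43528852239805
(array([ 0.0944,  0.5935, 12.7365]), array([-0.5933,  0.1525, -0.0008]))
```

```bash
python3 - <<'E'
from h import *
s=get_state()
Rt=tool(74.4,0,0)
for z in (.2,.125): print(delta(s,[.4715,-.205,z],Rt))
E
```

```text
(array([0.321 , 0.6558, 5.3348]), array([-0.5932,  0.1527,  0.0345]))
(array([ 0.341 ,  0.7335, 12.8344]), array([-0.5932,  0.1527,  0.0345]))
```

>>> send_rows:
  commands:
    - [[0.3, 0.6, 3], [-0.6, 0.2, 0], -1]
    - [[0.3, 0.65, 5.3], [-0.6, 0.2, 0], -1]
    - [[0.3, 0.65, 5.3], [-0.6, 0.2, 0], -1]

```text
clock: 8.03
position: [0.4696, -0.2044, 0.1973]
tcp_rot: [-0.002, 0.796, 0.605, -0.001]
force: [-1.2, 0.4, -0.8]
opening: 0.998
```

```bash
python3 - <<'E'
from h import *
s=get_state();print(s["position"],s["clock"],s["force"])
Rt=tool(74.4,0,0)
im=grab_frame("wrist"); cv2.imwrite(f"pics/wrist8.png",im[:,:,::-1])
for z in (.125,): print(delta(s,[.4715,-.205,z],Rt))
E
```

```text
[ 0.4696 -0.2044  0.1973] 8.0333 [-1.2173  0.4319 -0.8141]
(array([-0.0145,  0.2326,  7.2271]), array([-0.3042, -0.0674,  0.0276]))
```

View pics/wrist8.png

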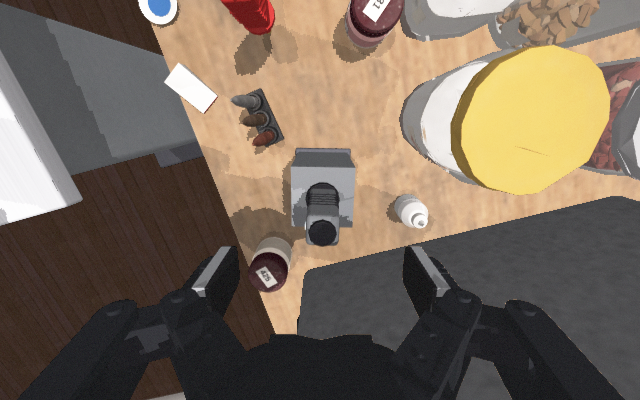

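```bash
python3 - <<'E'
from h import *
print(atz("wrist",(321.5,233),.168), atz("wrist",(322.5,187),.131))
E
```

```text
[ 0.4713 -0.207   0.168 ] [ 0.4774 -0.1877  0.131 ]
```

>>> send_rows:
  commands:
    - [[-0.1, 0.2, 3.0], [-0.3, 0, 0], -1]
    - [[-0.1, 0.2, 6.0], [-0.3, 0, 0], -1]
    - [[-0.1, 0.2, 7.2], [-0.3, 0, 0], -1]
    - [[-0.1, 0.2, 7.2], [-0.3, 0, 0], 0.3]
    - [[-0.1, 0.2, 7.2], [-0.3, 0, 0], 1]
    - [[-0.1, 0.2, 7.2], [-0.3, 0, 0], 1]
    - [[-0.1, 0.2, 7.2], [-0.3, 0, 0], 1]
    - [[-0.1, 0.2, 7.2], [-0.3, 0, 0], 1]
    - [[-0.1, 0.2, 7.2], [-0.3, 0, 0], 1]
    - [[-0.1, 0.2, 7.2], [-0.3, 0, 0], 1]
  squeeze: 60

```text
clock: 8.92
position: [0.4725, -0.2086, 0.1299]
tcp_rot: [0.002, 0.797, 0.604, 0.002]
force: [-3.2, 1.8, 8.4]
opening: 0.248
```

```bash
python3 - <<'E'
from h import *
s=get_state();print(s["position"],s["tcp_rot"],s["clock"],s["force"],s["ft_torque"],s["opening"])
im=grab_frame("wrist"); cv2.imwrite(f"pics/wrist9.png",im[:,:,::-1])
im=grab_frame("scene"); cv2.imwrite(f"pics/scene9.png",cv2.resize(im[140:320,250:450],None,fx=3.3,fy=3.3,interpolation=cv2.INTER_CUBIC)[:,:,::-1])
E
```

```text
[ 0.4725 -0.2086  0.1299] [0.0025 0.7972 0.6037 0.0021] 8.9167 [-3.1652  1.8467  8.3605] [ 0.3311  0.8676 -0.0277] 0.24816099489949994
```

View pics/wrist9.png

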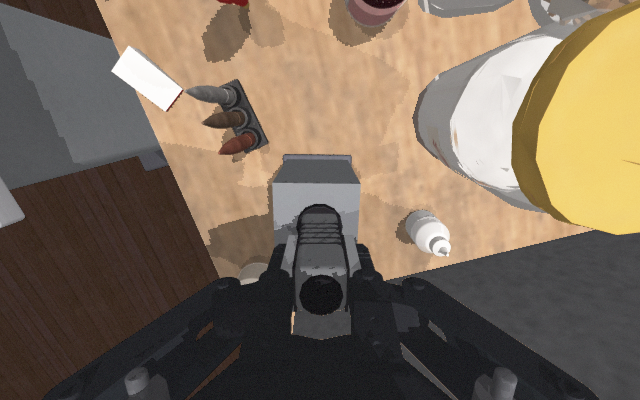

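View pics/scene9.png

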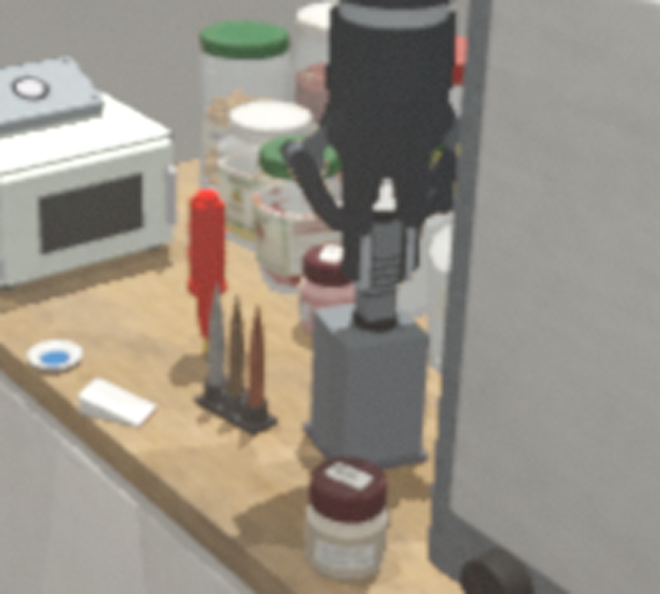

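>>> send_rows:
  commands:
    - [[0, 0, -1.0], [0, 0, 0], 1]
    - [[0, 0, -2.5], [0, 0, 0], 1]
    - [[0, 0, -4.5], [0, 0, 0], 1]
    - [[0, 0, -6.5], [0, 0, 0], 1]
    - [[0, 0, -8.5], [0, 0, 0], 1]
    - [[0, 0, -10.5], [0, 0, 0], 1]
    - [[0, 0, -12.5], [0, 0, 0], 1]
    - [[0, 0, -12.5], [0, 0, 0], 1]
    - [[0, 0, -12.5], [0, 0, 0], 1]

```text
clock: 9.77
position: [0.4728, -0.2087, 0.2554]
tcp_rot: [0.004, 0.797, 0.604, 0.003]
force: [-0.5, 0.1, -1.8]
opening: 0.25
```

```bash
python3 - <<'E'
from h import *
s=get_state();print(s["position"],s["tcp_rot"],s["clock"],s["force"],s["ft_torque"],s["opening"],s["q"])
for n in ["wrist","scene","top"]:
    im=grab_frame(n); cv2.imwrite(f"pics/{n}10.png",im[:,:,::-1])
    for l in ["tip_end","pen_grip"]: print(n,l,[(np.round(d["at"],1),round(d["conf"],2)) for d in spot_point(n,l)])
E
```

```text
[ 0.4728 -0.2087  0.2554] [0.0039 0.7972 0.6037 0.0029] 9.7667 [-0.5089  0.0773 -1.7764] [-0.0173  0.0269 -0.002 ] 0.24988388890869273 [ 0.0788  0.3376  0.4041  1.7691 -0.1522  1.0556  0.2621]
wrist tip_end []
wrist pen_grip [(array([254.9,  16.9]), 0.61), (array([320.2, 255.6]), 0.6)]
scene tip_end []
scene pen_grip [(array([313.1, 213. ]), 0.93), (array([365.6, 159.3]), 0.69), (array([360. , 273.6]), 0.56)]
top tip_end []
top pen_grip [(array([334.7, 199.9]), 0.46), (array([227.8, 195.8]), 0.28)]
```

View pics/scene10.png

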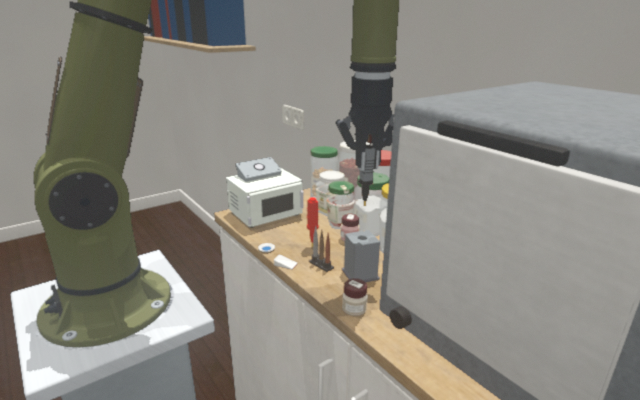

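View pics/wrist10.png

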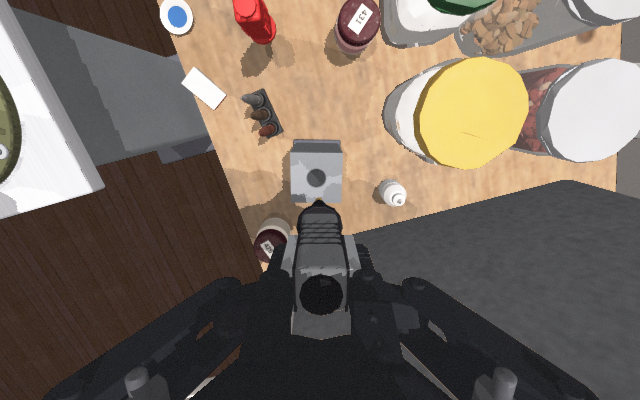

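```bash
python3 - <<'E'
from h import *
s=get_state();R0=Rq(s["tcp_rot"])
h=atz("wrist",(316.5,178),.092); print("hole wrist",h, "pen-axis in tool", R0.inv().apply(h-s["position"])*1000)
# pen top in hand
im=cv2.imread("pics/scene10.png"); cv2.imwrite("pics/s10c.png",cv2.resize(im[130:260,325:415],None,fx=4.5,fy=4.5,interpolation=cv2.INTER_CUBIC))
for k in (0,.09): print(proj("scene",s["position"]+R0.apply([0,0,k])),proj("top",s["position"]+R0.apply([0,0,k])))
print("scene hole",atz("scene",(362,238.),.092))
E
```

```text
hole wrist [ 0.4703 -0.2051  0.092 ] pen-axis in tool [  2.6259  -3.4539 161.4203]
[367.5237 164.4208] [408.8412 177.7243]
[365.4096 206.4851] [402.2048 184.7971]
scene hole [ 0.4682 -0.2081  0.092 ]
```

View pics/s10c.png

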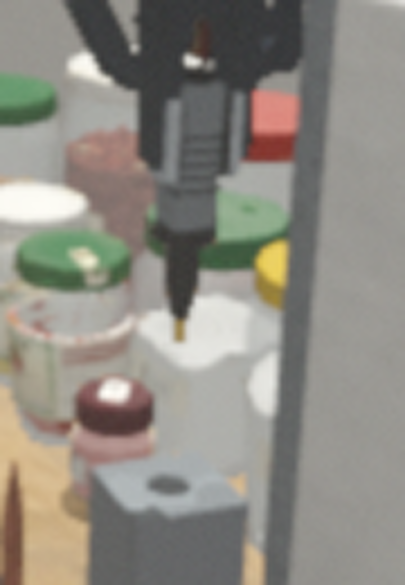

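```bash
cat >> h.py <<'E'
SPOT=np.array([.4572,.2118,.133]); L=.090
def press(d,yawx=88.2,spot=None,off=(0,0)):
    "d = tip height above disc along normal; off: tip offset in tool xy (m)"
    Rt=tool(yawx,20,88.2); sp=SPOT if spot is None else spot
    return sp-Rt.apply([off[0],off[1],L+d]),Rt
E
python3 - <<'E'
from h import *
s=get_state()
print(press(.04)[0],*delta(s,*press(.04)))
E
```

```text
[0.4558 0.1674 0.2552] [ 35.7243 -11.7501  -0.2381] [  2.7494  19.9395 -13.7319]
```

>>> send_rows:
  commands:
    - [[2.5, -0.8, -2.0], [0, 0, 0], 1]
    - [[5.5, -1.8, -3.0], [0, 2, -2], 1]
    - [[9, -3, -3.0], [0, 4, -4], 1]
    - [[12, -4, -3.0], [0.5, 7, -6], 1]
    - [[15, -5, -3.0], [1, 10, -8], 1]
    - [[18, -6, -3.0], [1.5, 13, -10], 1]
    - [[21, -7, -3.0], [2, 16, -12], 1]
    - [[24, -8, -3.0], [2.5, 18, -13], 1]
    - [[27, -9, -2.5], [2.7, 19.9, -13.7], 1]
    - [[30, -10, -2.0], [2.7, 19.9, -13.7], 1]
    - [[33, -11, -1], [2.7, 19.9, -13.7], 1]
    - [[35, -11.5, -0.5], [2.7, 19.9, -13.7], 1]
    - [[35.7, -11.8, -0.2], [2.7, 19.9, -13.7], 1]
    - [[35.7, -11.8, -0.2], [2.7, 19.9, -13.7], 1]
    - [[35.7, -11.8, -0.2], [2.7, 19.9, -13.7], 1]

```text
clock: 11.47
position: [0.4554, 0.1664, 0.255]
tcp_rot: [-0.12, 0.707, 0.685, 0.125]
force: [0.5, -0.6, -0.8]
opening: 0.248
```

```bash
python3 - <<'E'
from h import *
s=get_state();print(s["position"],s["tcp_rot"],s["clock"],s["force"],s["opening"],s["q"])
R0=Rq(s["tcp_rot"]); tip=s["position"]+R0.apply([0,0,L])
print("tip",tip, proj("scene",tip),proj("top",tip),"spot",proj("scene",SPOT),proj("top",SPOT))
print("tilt z",R0.apply([0,0,1]))
for n in ["scene","top"]:
    im=grab_frame(n); c=im[130:220,210:310] if n=="scene" else im[160:240,200:300]
    cv2.imwrite(f"pics/{n}11.png",cv2.resize(c,None,fx=6,fy=6,interpolation=cv2.INTER_CUBIC)[:,:,::-1])
im=grab_frame("wrist"); cv2.imwrite(f"pics/wrist11.png",im[:,:,::-1])
for l in ["spot","tip_end"]: print([(np.round(d["at"],1),round(d["conf"],2)) for n in ["scene","top","wrist"] for d in spot_point(n,l)])
E
```

```text
[0.4554 0.1664 0.255 ] [-0.1197  0.7074  0.6854  0.1246] 11.4667 [ 0.4686 -0.6332 -0.7807] 0.24825873498686493 [-0.2665  0.2473  0.1389  1.9385 -0.4678  0.9516  0.1091]
tip [0.4565 0.197  0.1704] [260.5794 154.8352] [232.711  193.3646] spot [258.804  166.4913] [229.5102 195.6372]
tilt z [ 0.0122  0.3401 -0.9403]
[(array([261.2, 165.8]), 0.65), (array([229. , 193.1]), 0.57), (array([320.1, 186.3]), 0.98)]
[(array([423.6, 230.3]), 0.73), (array([318.1, 207.7]), 0.62)]
```

View pics/scene11.png

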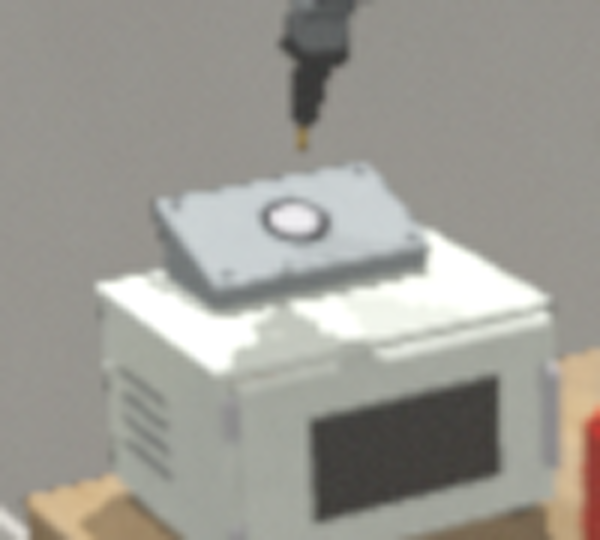

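View pics/top11.png

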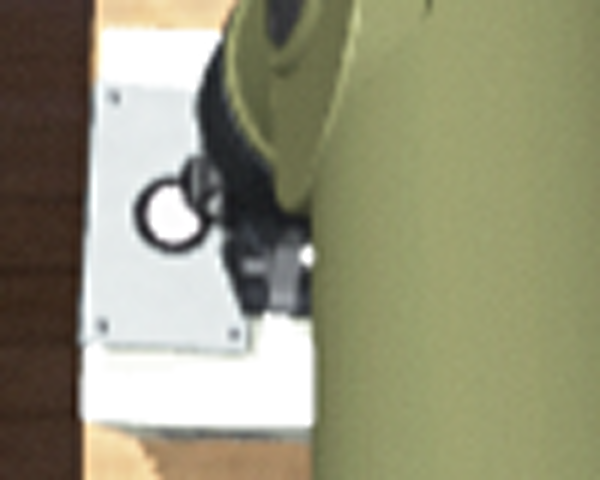

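View pics/wrist11.png

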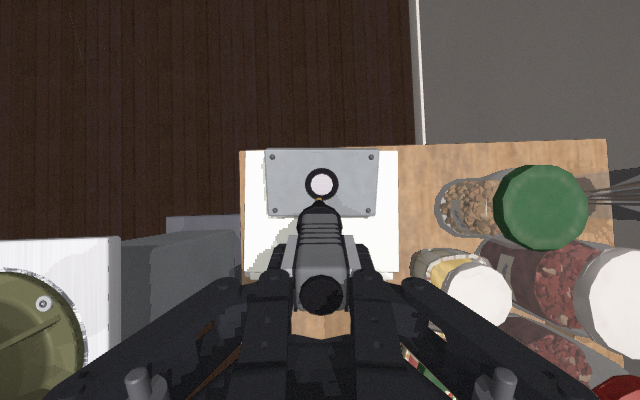

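```bash
python3 - <<'E'
from h import *
s=get_state();R0=Rq(s["tcp_rot"])
for k in (-.038,.034,.040,.09):
    p=s["position"]+R0.apply([0,0,k]); print(k,proj("wrist",p),proj("scene",p))
print(proj("wrist",SPOT))
im=cv2.imread("pics/wrist11.png"); cv2.imwrite("pics/w11c.png",cv2.resize(im[160:320,260:380],None,fx=3.7,fy=3.7,interpolation=cv2.INTER_CUBIC))
im=grab_frame("scene"); cv2.imwrite("pics/s11c.png",cv2.resize(im[80:180,230:310],None,fx=6,fy=6,interpolation=cv2.INTER_CUBIC)[:,:,::-1])
E
```

```text
-0.038 [318.6526 301.7618] [266.2654 113.0114]
0.034 [319.4512 228.6593] [262.9547 137.1923]
0.04 [319.4916 224.9671] [262.6909 139.1193]
0.09 [319.7518 201.1467] [260.5594 154.6876]
[319.8622 187.2954]
```

View pics/w11c.png

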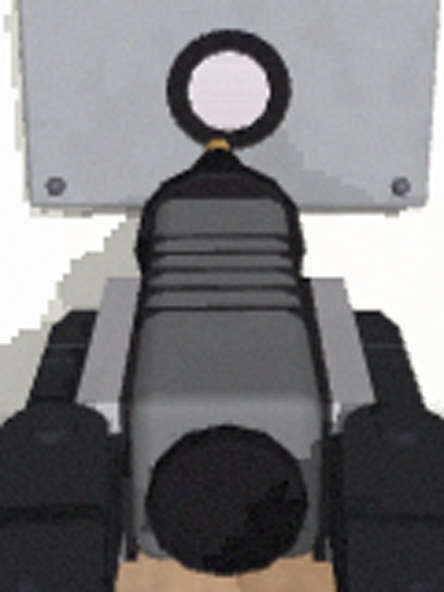

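View pics/s11c.png

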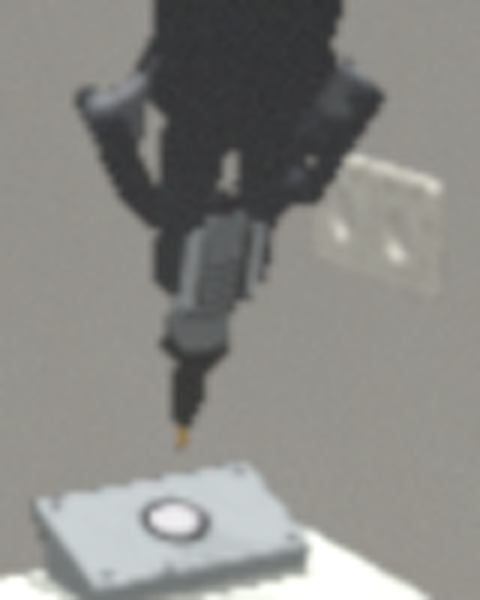

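```bash
python3 - <<'E'
from h import *
s=get_state()
sp=SPOT+[.0018,.0,0]
for d in (.006,0,-.004): print(d,*delta(s,*press(d,spot=sp)))
E
```

```text
0.006 [0.0496 0.205  3.4246] [ 0.1151  0.0581 -0.0208]
0 [0.0502 0.2038 4.0246] [ 0.1151  0.0581 -0.0208]
-0.004 [0.0506 0.203  4.4246] [ 0.1151  0.0581 -0.0208]
```

>>> send_rows:
  commands:
    - [[0, 0.2, 1.0], [0.1, 0.1, 0], 1]
    - [[0.05, 0.2, 2.2], [0.1, 0.1, 0], 1]
    - [[0.05, 0.2, 3.2], [0.1, 0.1, 0], 1]
    - [[0.05, 0.2, 3.4], [0.1, 0.1, 0], 1]
    - [[0.05, 0.2, 3.4], [0.1, 0.1, 0], 1]
    - [[0.05, 0.2, 3.4], [0.1, 0.1, 0], 1]

```text
clock: 12.47
position: [0.4578, 0.1792, 0.2232]
tcp_rot: [-0.121, 0.707, 0.685, 0.125]
force: [1.2, 0.2, -1.2]
opening: 0.247
```

```bash
python3 - <<'E'
from h import *
s=get_state();print(s["position"],s["clock"],s["force"],"Fn",-s["force"]@Rq(s["tcp_rot"]).apply([0,0,1]))
sp=SPOT+[.0018,.0,0]
for d in (.006,0,-.004): print(d,*delta(s,*press(d,spot=sp)))
im=grab_frame("scene"); cv2.imwrite("pics/s12c.png",cv2.resize(im[110:190,220:300],None,fx=7,fy=7,interpolation=cv2.INTER_CUBIC)[:,:,::-1])
im=grab_frame("wrist"); cv2.imwrite("pics/w12c.png",cv2.resize(im[150:250,260:380],None,fx=6,fy=6,interpolation=cv2.INTER_CUBIC)[:,:,::-1])
fs=[]
for i in range(4): grab_frame("top"); s=get_state(); fs.append(-s["force"]@Rq(s["tcp_rot"]).apply([0,0,1]))
print(fs)
E
```

```text
[0.4578 0.1792 0.2232] 12.4667 [ 1.2091  0.184  -1.2142] Fn -1.2160897819155552
0.006 [-0.0175  0.0152 -0.0059] [-0.0296 -0.0347 -0.0059]
0 [-0.0178  0.0155  0.5941] [-0.0296 -0.0347 -0.0059]
-0.004 [-0.0181  0.0157  0.9941] [-0.0296 -0.0347 -0.0059]
[np.float64(-1.0253055031157974), np.float64(-1.4288334958605182), np.float64(-0.643735507561826), np.float64(-0.988614949174238)]
```

View pics/s12c.png

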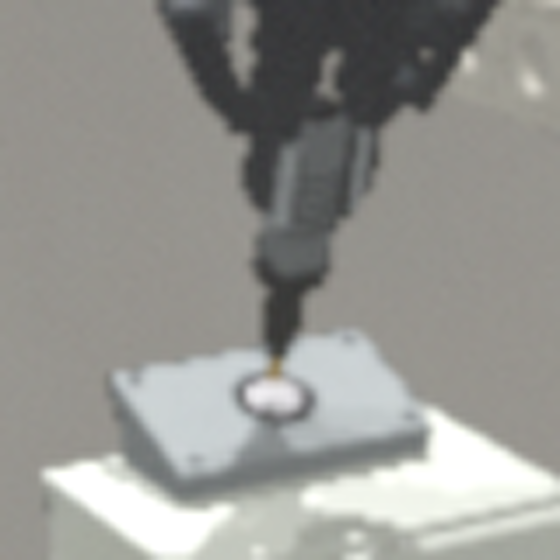

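View pics/w12c.png

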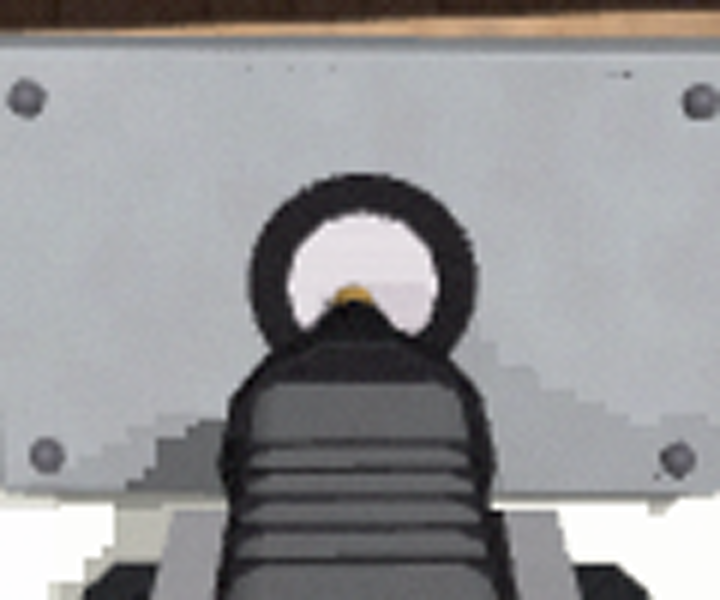

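>>> send_rows:
  commands:
    - [[0.05, 0.05, 0.2], [0, 0, 0], 1]
    - [[0.05, 0.05, 0.4], [0, 0, 0], 1]
    - [[0.05, 0.05, 0.6], [0, 0, 0], 1]
    - [[0.05, 0.05, 0.6], [0, 0, 0], 1]
    - [[0.05, 0.05, 0.6], [0, 0, 0], 1]

```text
clock: 13.18
position: [0.4582, 0.1818, 0.2177]
tcp_rot: [-0.121, 0.707, 0.685, 0.125]
force: [-0.9, -0.4, -0.4]
opening: 0.253
```

```bash
cat > f.py <<'E'
from h import *
fs=[]
for i in range(5):
    grab_frame("top"); s=get_state(); fs.append(-s["force"]@Rq(s["tcp_rot"]).apply([0,0,1]))
R0=Rq(s["tcp_rot"]); z=R0.apply([0,0,1]); tip=s["position"]+z*L
n=-tool(88.2,20,88.2).apply([0,0,1]); sp=SPOT+[.0018,0,0]
print(s["clock"],s["position"],s["force"],"contact",np.mean(fs)+1.05,np.round(fs,2),"tip height est mm",(tip-sp)@n*1000,"angle",np.degrees(np.arccos(-z@n)),s["opening"])
E
python3 f.py
```

```text
13.4333 [0.4584 0.1817 0.218 ] [-0.7759  0.3713 -1.7389] contact 0.01555263077653013 [ 0.01 -0.91 -0.49 -2.03 -1.75] tip height est mm 0.15243938045369582 angle 0.04480716508492491 0.24902046593764882
```

>>> send_rows:
  commands:
    - [[0, 0, 0.1], [0, 0, 0], 1]
    - [[0, 0, 0.2], [0, 0, 0], 1]
    - [[0, 0, 0.2], [0, 0, 0], 1]
    - [[0, 0, 0.2], [0, 0, 0], 1]

```text
clock: 13.77
position: [0.4585, 0.1824, 0.2161]
tcp_rot: [-0.121, 0.707, 0.685, 0.125]
force: [-0.5, -1.0, 0.1]
opening: 0.253
```

```bash
sed -i 's/range(5)/range(10)/' f.py; python3 f.py
```

```text
14.2667 [0.4585 0.1824 0.216 ] [ 0.7487 -1.2419 -0.6187] contact 1.3134350230130938 [ 0.46  0.37  0.3   0.78  0.31  0.5  -0.69  0.25  0.51 -0.16] tip height est mm -1.90145179592681 angle 0.04381716155810086 0.24760562265783034
```

>>> send_rows:
  commands:
    - [[0, 0, 0.1], [0, 0, 0], 1]
    - [[0, 0, 0.2], [0, 0, 0], 1]
    - [[0, 0, 0.25], [0, 0, 0], 1]
    - [[0, 0, 0.25], [0, 0, 0], 1]
    - [[0, 0, 0.25], [0, 0, 0], 1]

```text
clock: 14.68
position: [0.4585, 0.1832, 0.2137]
tcp_rot: [-0.121, 0.707, 0.685, 0.125]
force: [0.4, -1.6, 1.9]
opening: 0.253
```

```bash
python3 f.py; python3 - <<'E'
from h import *
im=grab_frame("scene"); cv2.imwrite("pics/s13c.png",cv2.resize(im[110:250,210:330],None,fx=4.2,fy=4.2,interpolation=cv2.INTER_CUBIC)[:,:,::-1])
cv2.imwrite("pics/s13.png",im[:,:,::-1])
im=grab_frame("wrist"); cv2.imwrite("pics/w13c.png",cv2.resize(im[150:320,250:390],None,fx=3.5,fy=3.5,interpolation=cv2.INTER_CUBIC)[:,:,::-1])
E
```

```text
15.1833 [0.4585 0.1833 0.2137] [0.1615 0.5326 1.2072] contact 2.4075176776988636 [0.78 1.54 1.29 0.78 1.81 1.87 1.54 1.36 1.66 0.95] tip height est mm -4.408245230174116 angle 0.04355336460843429 0.24835871414051167
```

View pics/s13c.png

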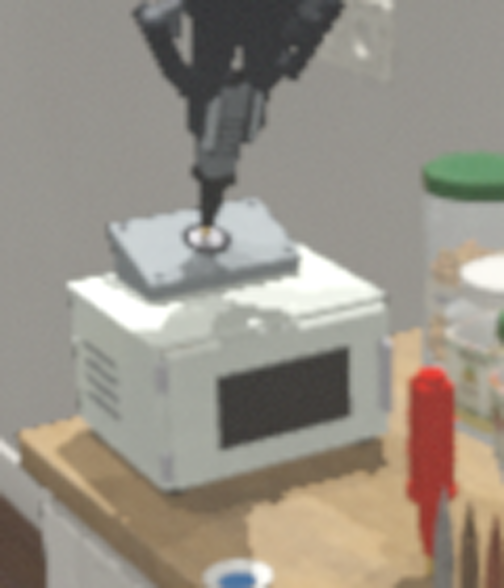

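View pics/w13c.png

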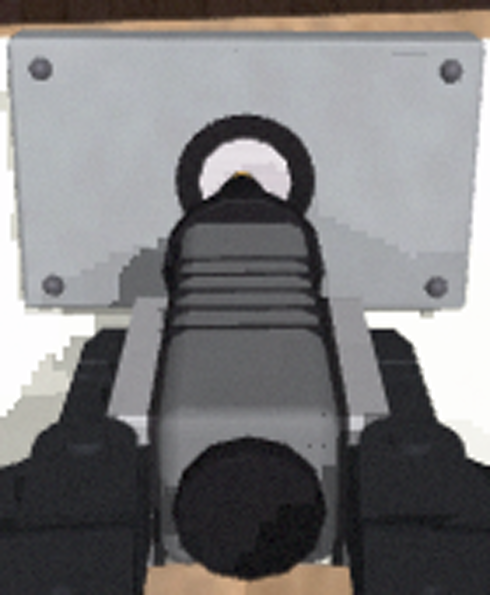

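```bash
python3 -c "
from bench import *
s=get_state();print(s['clock'],s['force'],s['opening'])
print(job_done())"
```

```text
15.2833 [ 0.41363962 -0.29323118  0.97405085] 0.251444460973717
the job is handed in; nothing more can be done
None
```

I pushed the cabinet door shut first. I then took the grey tester pen from its stand and pressed its tip on the steel disc. I handed in at 15.3 s with the pen still gripped and pressed.

**Door:** It snapped past its catch with about 11 N at the fingertips. The wrist picture at that moment and the scene pictures afterwards, including the last one, show it flush.

**Contact:** In the last scene picture the tip is inside the ring, about 1–2 mm from the disc centre. In the last wrist picture the pen's nose hides part of the tip.

**Tip depth:** The two estimates differ slightly. The spring force averaged about 2.4 N, which means about 3 mm in; the arm travel since contact gives about 3.7 mm. Both are well inside the 0–8 mm range. Single force readings scatter by about 0.7 N.

**Squareness:** The tool is within 0.1° of the 20° slope direction as I measured it. The pen sits in the grip to within about 1°, judged from the pictures.

**Grip and bystanders:** The pen did not shift in the grip during pressing (opening 0.25, or 21 mm). I did not touch the red look-alike, the burnishers or the jars.

**Detector:** The trained networks never gave a usable position for `tip_end`, so I confirmed the tip by projecting its expected position into the pictures. It agreed within 1 pixel in the scene view and about 1.5 pixels in the wrist view.

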